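Scoop the tube closures out of the wash tub, leaving the cloning rings

TASK

Two steel tube closures were washed together with small cloning rings in the long white tub. Lift the closures out with the wire scoop, letting the small rings drop back through its tines so that they stay in the tub, tip both closures gently into the square steel tray, and stand the scoop upright back on its grey mat. Do not touch closures or rings with the gripper, and leave the bottle, the flasks and the phone where they are.

Things in the scene. Friction and masses are not known exactly. Their poses are not given: they have to be found in the camera images.
- tub: Long white plastic wash tub fixed to the bench, open on top. Outside 328 x 120 mm, 50 mm high; inside 320 mm along its x, 112 mm along its y; walls 4 mm, floor 5 mm thick. Its four inner corners are mitred at 45 degrees, cutting 31 mm off each wall, so each flat end wall is 50 mm wide. Origin: centre of its underside, z up; both ends are alike.
- tray: Square shallow steel tray fixed to the bench, 170 x 170 mm outside, 35 mm high, walls and floor 4 mm, open on top. Origin: centre of its underside, z up.
- mat: Grey rubber drip mat fixed to the bench, 160 x 160 mm, 4 mm thick, the scoop's place. Origin: centre of its underside, z up.
- scoop: Loose steel wire scoop, about 160 g, standing on the mat. Origin on its underside, x towards the nose, y to its left, z up. Its floor is five round tines 4 mm thick along x at y = 0, +-20, +-40 mm (16 mm gaps), from a cross bar at x = -36 mm to free tips at x = +40 mm (middle three) and +24 mm (outer two). Outside width 84 mm, rearmost point x = -44 mm, or -49 mm for the handle above z = 26 mm.
- scoop_grip (a point): Point for pinching the scoop's handle, at (-36, 0, 92) mm in the scoop's frame; same axes. The handle is an upright flat bar 26 mm (along x) by 14 mm (along y), centred at x = -36 mm, y = 0, rising from z = 26 to 115 mm: pinch it across its 14 mm.
- scoop_bowl (a point): Middle of the room in the scoop's bowl, at (-4, 0, 12) mm in the scoop's frame; same axes. The bowl has wire sides at y = +-40 mm (back of x = +14 mm) and a wire back at x = -36 mm, 24 mm high; the nose is open.
- closure0: Loose steel tube closure (a stubby round cap), 28 mm diameter, 17 mm high, 25 g, smooth and wet: it slides down the tines tilted over about 17 degrees and rides up onto tines pushed under it against a wall; its foot bevelled from 28 mm at 5 mm height to 14 mm and a smaller bevel on top; starts upright on the tub's floor. Origin: centre of its foot, z along its axis.
- closure0_mid (a point): Centre of that closure, on its axis 8.5 mm above its foot.
- closure1: Loose steel tube closure (a stubby round cap), 28 mm diameter, 17 mm high, 25 g, smooth and wet: it slides down the tines tilted over about 17 degrees and rides up onto tines pushed under it against a wall; its foot bevelled from 28 mm at 5 mm height to 14 mm and a smaller bevel on top; starts upright on the tub's floor. Origin: centre of its foot, z along its axis.
- closure1_mid (a point): Centre of that closure, on its axis 8.5 mm above its foot.
- ring0: Small loose steel cloning ring, 12 mm diameter, 10 mm high, 10 g; starts upright on the tub's floor; small enough to drop between the scoop's tines any way round. Origin: centre of its foot, z along its axis.
- ring0_mid (a point): Centre of that ring, 5 mm above its foot.
- ring1: Small loose steel cloning ring, 12 mm diameter, 10 mm high, 10 g; starts upright on the tub's floor; small enough to drop between the scoop's tines any way round. Origin: centre of its foot, z along its axis.
- ring1_mid (a point): Centre of that ring, 5 mm above its foot.
- ring2: Small loose steel cloning ring, 12 mm diameter, 10 mm high, 10 g; starts upright on the tub's floor; small enough to drop between the scoop's tines any way round. Origin: centre of its foot, z along its axis.
- ring2_mid (a point): Centre of that ring, 5 mm above its foot.
- ring3: Small loose steel cloning ring, 12 mm diameter, 10 mm high, 10 g; starts upright on the tub's floor; small enough to drop between the scoop's tines any way round. Origin: centre of its foot, z along its axis.
- ring3_mid (a point): Centre of that ring, 5 mm above its foot.
- ring4: Small loose steel cloning ring, 12 mm diameter, 10 mm high, 10 g; starts upright on the tub's floor; small enough to drop between the scoop's tines any way round. Origin: centre of its foot, z along its axis.
- ring4_mid (a point): Centre of that ring, 5 mm above its foot.
- bottle: Bystander: clear bottle with blue cap, 66 mm diameter, 150 mm high, loose. Origin: centre of its foot.
- flasks: Bystander: stack of three clear culture flasks, 85 x 60 mm, 77 mm high, with blue caps sticking out 22 mm on its +x side, loose. Origin: centre of its underside under the flask bodies.
- phone: Bystander: black phone lying flat, 73 x 150 x 9 mm, loose. Origin: centre of its underside.
Not all that is in view belongs to the job. What is shaped like the scoop but purple or yellow is not meant.

How it is judged:
By the outcome, as a careful person would: the job done as asked, in the order asked, and still so for the second after the job is handed in, with the robot touching nothing.
It also fails if it takes over 72 s, if anything falls off the work surface, if the arm or the gripper's body presses on something with over 40 N, if the wrist force passes 120 N, or if a joint passes its speed limit or range.

ROBOT

A 6-joint arm with a two-finger parallel gripper is mounted at the origin on the work surface. World frame = base frame: x ahead of the robot, y to its left, z up, the work surface at z = 0. Lengths are in mm, angles in rad, forces in N, time in s.
With the tool pointing down it reaches from about 425 to 950 mm from the base axis. Payload 14.7 kg.
Tool frame: the origin (TCP) lies midway between the tips of the shut fingers; the grasp point (between the pads) lies 19 mm behind it; z points along the fingers, y is the line along which they close (so a half turn about z gives the same grasp; the last joint's range is limited). The gripper opens to 85 mm and grips with 20 to 120 N. Pads are 22 mm wide; open, the fingers measure 114 mm over their backs; the gripper's body (76 mm by 85 mm) begins 54 mm behind the grasp point. The pads swing forward as they close: fully open they stand 13 mm farther back than shut.
Start: joints at [-1.166, 0.48, 1.596, -0, 1.065, -0.047], TCP at [283.795, -584.767, 231.297] pointing down, gripper open.
Joint ranges: [-2.75, 2.75], [-0.82, 2.05], [0.23, 2.67], [-1.56, 4.7], [0.09, 2.69], [-2.92, 2.92]. Speed limits (rad/s): [1.89, 1.89, 2.39, 3.01, 3.01, 3.01].

INTERFACE

Orientations are given as a rotation vector (axis times angle).
In Python, from plant import ctrl, eyes gives the robot as it stands.
- The arm moves only by the shell command python3 -m jog 'ROWS'. ROWS is JSON, one flat list of numbers, 7 for each row, row after row: the finger opening in mm, from 0 to 85.4, then the shift along the tool's x, y, z in mm, then the turn, a rotation vector about the tool's x, y, z in rad. In form: [jaw, dx, dy, dz, rx, ry, rz, jaw, dx, dy, dz, rx, ry, rz, ...]. A call has 1 to 20 rows; each row is the pose to reach, as a shift and turn from the pose commanded when the call began, along the tool's axes at that moment; what a row does not reach only later rows make up. A row lasts 1/12 s, in which the tool goes at most 41.7 mm and 7.16 degrees, less where a joint would pass 70% of its speed; a pose out of reach is approached as far as the arm can. A call with a gripper value outside its range is refused whole. The fingers move at their own pace and stop on an object; the grip force is fixed at half the most. Time passes only in rows, so rows that repeat a pose let the fingers close. It gives the time, the measured TCP pose, the force, the opening and the grip force at its end, in the units of the state.
- ctrl.state(): the state, without advancing time (a new reading comes with each control period).
- eyes.read_camera(name): name is "side" or "top"; returns (picture, depth): 420x560x3 uint8, red, green, blue; 420x560 float32, mm along the optical axis (not along the pixel's ray), 0 where there is no reading.
- eyes.camera_info(name): a dict with "mtx" (3x3 intrinsics, pixels), "k1" (the pictures are not rectified: a ray, as slopes to the right and down, at radius r is drawn at 1 + k1 r^2 times it, then the intrinsics apply), "eye" and "attitude" of the camera in the world. Camera axes: x right, y up, looking along -z (the intrinsics and any distortion apply to the point x, -y, -z); pixel columns grow to the right and rows downward; lengths in mm; the calibration is good to about 2 mm. A picture is of the moment at which its call begins. camera_info takes no time and is no camera call.
- ctrl.job_done(): hands the job in; it is judged then, once.
The state is a dict: "t": time; "q": joint angles; "dq": joint speeds; "effort": joint torques, N m; "tcp_pos": TCP position; "orientation": TCP orientation; "ft_force": force on the tool from outside, world axes, zero at the start; "wrist_torque": the same for the moment, N m; "finger_gap": finger opening in mm; "finger_force": force on a finger pad.
Only numpy, scipy, OpenCV 4.12 (cv2) and the standard library are available. Lean on these libraries where they do the work, as an engineer would, in place of code of your own. Each camera call takes 0.05 s, during which the arm holds its last target. There are 200 camera calls.

## Working session

There is one attempt and no reset: what is moved stays moved. The work goes in short steps, Python scripts to look and compute and a shell command to move; the robot and the scene stay as the last step left them, time stands still between calls to the robot, and variables do not carry over. Pictures are saved under pics/ and viewed, at most 10 in all, crops included, and the job is handed in when it is done.

```bash
mkdir -p pics; ls
cat > h.py <<'E'
import numpy as np, cv2
from plant import ctrl, eyes
from scipy.spatial.transform import Rotation as R
def att(a):
    a=np.array(a,float)
    return a if a.shape==(3,3) else R.from_rotvec(a).as_matrix()
def snap(name,fn=None):
    p,d=eyes.read_camera(name); np.savez('last_'+name,p=p,d=d)
    if fn: cv2.imwrite('pics/'+fn,p[:,:,::-1])
    return p,d
def ray(name,u,v):
    c=eyes.camera_info(name); K=np.array(c['mtx'])
    xd=np.array([(u-K[0,2])/K[0,0],(v-K[1,2])/K[1,1]]); x=xd.copy()
    for _ in range(20): x=xd/(1+c['k1']*(x@x))
    return np.array(c['eye'],float), att(c['attitude'])@np.array([x[0],-x[1],-1.])
def at_z(name,u,v,z):
    e,r=ray(name,u,v); return e+r*(z-e[2])/r[2]
def at_d(name,u,v,d=None):
    if d is None: d=np.load('last_'+name+'.npz')['d'][int(round(v)),int(round(u))]
    e,r=ray(name,u,v); return e+r*d
E
python3 - <<'E'
from h import *
for n in('top','side'):
    print(eyes.camera_info(n)); snap(n,n+'0.png')
s=ctrl.state(); print(s['tcp_pos'],s['orientation'],s['finger_gap'],s['t'])
print(R.from_rotvec(s['orientation']).as_matrix().round(3))
E
```

```text
pics
{'mtx': array([[434.78097655,   0.        , 280.55284975],
       [  0.        , 434.78097655, 209.2457937 ],
       [  0.        ,   0.        ,   1.        ]]), 'k1': -0.08414675982152899, 'eye': array([ 474.14869934,   70.20362378, 1210.93236116]), 'attitude': array([ 0.05831661, -0.08434418, -1.58491312])}
{'mtx': array([[380.71699861,   0.        , 277.56307048],
       [  0.        , 380.71699861, 209.12281987],
       [  0.        ,   0.        ,   1.        ]]), 'k1': -0.09856464996221342, 'eye': array([410.10227422, 793.4735535 , 852.54616031]), 'attitude': array([ 0.11286843, -1.11421068, -2.7062675 ])}
[ 283.65036677 -584.47164402  230.76045291] [-3.06080434e+00 -7.03453046e-01  2.84686092e-04] 85.08751157818178 0.1
[[ 0.9    0.437 -0.   ]
 [ 0.437 -0.9    0.001]
 [ 0.    -0.001 -1.   ]]
```

View pics/top0.png

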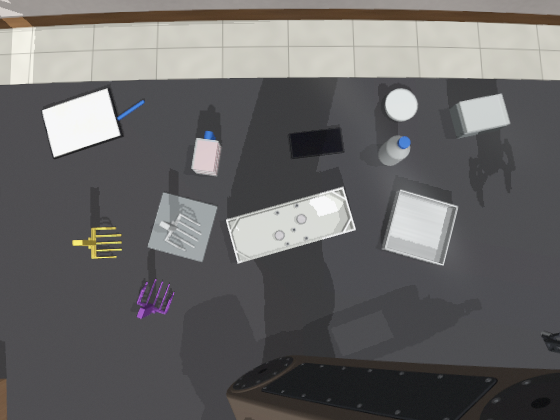

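View pics/side0.png

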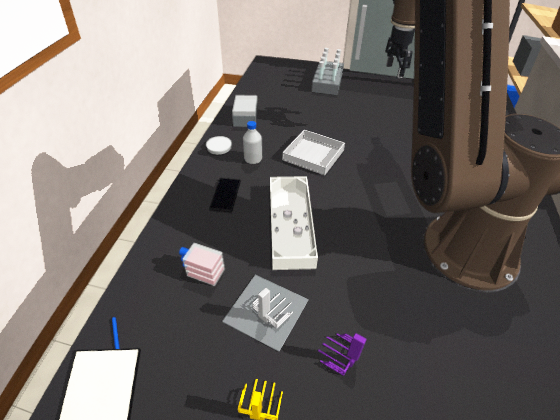

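Scoop-like things in the top view: grey on the mat (182,229), purple (155,298) and yellow (100,243). I choose the grey one on the mat, and check it in an enlarged crop together with the tub.

Run:
```python
from h import *
p=np.load('last_top.npz')['p'][:,:,::-1]
a=cv2.resize(p[185:270,140:225],None,fx=4.6,fy=4.6,interpolation=cv2.INTER_CUBIC) # 391
b=cv2.resize(p[180:270,220:360],(800-391,263),interpolation=cv2.INTER_CUBIC)
im=np.zeros((391,800,3),np.uint8); im[:391,:391]=a; im[:263,391:]=b
cv2.imwrite('pics/crop1.png',im)
print(409/140,263/90)
for n,u,v in[('tub FL',227,219),('tub TL',345,188),('BR',355,230),('BL',237,262)]: print(n,at_z('top',u,v,50))
for n,u,v in[('tray',401,190),('',457,206),('',444,265),('',383,248)]: print(n,at_z('top',u,v,35))
for n,u,v in[('mat',164,193),('',217,206),('',205,261),('',149,247)]: print(n,at_z('top',u,v,4))
```

```text
2.9214285714285713 2.922222222222222
tub FL [555.42161228 193.78680068  50.        ]
tub TL [ 634.67930113 -125.14879627   50.        ]
BR [ 520.66165316 -148.80378704   50.        ]
BL [440.66162809 167.97260225  50.        ]
tray [ 629.31356106 -283.16376748   35.        ]
 [ 582.76355242 -440.00926986   35.        ]
 [ 421.07388059 -395.16951679   35.        ]
 [ 471.01314913 -226.97296111   35.        ]
mat [634.18732504 375.30292927   4.        ]
 [595.37068257 226.40660147   4.        ]
 [443.29671124 260.23005529   4.        ]
 [483.80646434 416.24147592   4.        ]
```

View pics/crop1.png

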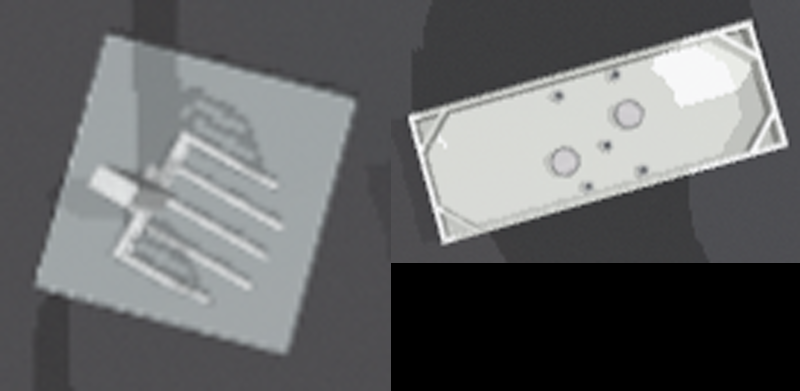

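The crop shows the steel scoop on the grey mat with five tines (tips near crop (283,226), (267,257) and (250,287)). The closures are at (628,114) and (564,161), and there are five small rings around them. Next I compute poses.

Run:
```python
from h import *
A=lambda x,y,z: at_z('top',140+x/4.6-.4,185+y/4.6-.4,z)
B=lambda x,y,z: at_z('top',220+(x-391)/2.9214-.3,180+y/2.922-.3,z)
print('scoop tips L..R'); 
P=[A(*t,7) for t in[(276,185),(283,226),(267,257),(250,287),(208,301)]]
for q in P: print(q.round(1))
bl,br=A(185,140,28),A(122,255,28); print('back corners',bl,br,np.linalg.norm(bl-br))
for t in[(97,181)]: print('handle top',A(*t,119))
c=np.array([537.9,22.0]); th=np.radians(-75.94); ex=np.array([np.cos(th),np.sin(th)]); ey=np.array([-ex[1],ex[0]])
for n,x,y,z in[('c',628,114,22),('c',564,161,22),('r',614,76,15),('r',558,96,15),('r',606,146,15),('r',642,170,15),('r',588,187,15),('innerFloorEnd-',425,168,50),('',777,84,50)]:
    w=B(x,y,z)[:2]; print(n,w.round(1),'tub',np.round([(w-c)@ex,(w-c)@ey],1))
d=np.load('last_top.npz')['d']
for n,u,v in[('bottlecap',404,143),('flask',206,160),('phone',316,142),('cap flask',208,135),('handle',161,224.),('tubfloor',255,235),('mat',200,250)]: print(n,at_d('top',u,v))
```

```text
scoop tips L..R
[543.4 274.5   7. ]
[518.6 270.3   7. ]
[500.1 280.    7. ]
[482.3 290.2   7. ]
[474.2 315.6   7. ]
back corners [569.66262283 325.17951693  28.        ] [501.9656508 362.4476242  28.       ] 77.27736952897422
handle top [540.47577618 353.99311071 119.        ]
c [555.2  -5.5] tub [30.9 10.1]
c [512.   55.3] tub [-38.5 -17. ]
r [591.9   6.6] tub [28.1 48.6]
r [573.7  59.9] tub [-28.   43.9]
r [525.7  15.4] tub [  3.5 -13.4]
r [502.6 -18.1] tub [ 30.4 -44. ]
r [487.5  33. ] tub [-22.9 -46.2]
innerFloorEnd- [506.7 182.5] tub [-163.3    8.7]
 [ 578.9 -142. ] tub [ 1.69e+02 -1.00e-01]
bottlecap [ 733.96476009 -262.4764784   147.90491702]
flask [711.26674093 246.24086305  75.32209366]
phone [772.91604676 -53.95692627   7.8844346 ]
cap flask [779.28297598 241.22774237  74.68795856]
handle [540.27783833 352.95914321 119.91546585]
tubfloor [513.05830615 121.3334596    3.92216472]
mat [473.76847523 273.72173533   5.59810106]
```

```bash
cat >> h.py <<'E'
def pose(psi,tilt=0):
    """tool rotation: tool x = opposite nose; psi nose heading deg; tilt>0 nose up (deg)"""
    a=np.radians(psi+180); x=np.array([np.cos(a),np.sin(a),0]); z=np.array([0,0,-1.]); y=np.cross(z,x)
    # nose=-x ; nose up: rotate about y so that -x goes to +z
    return R.from_rotvec(np.radians(tilt)*y)*R.from_matrix(np.c_[x,y,z]) if tilt else R.from_matrix(np.c_[x,y,z])
def rel(p,Rt,base=None):
    s=ctrl.state() if base is None else base
    R0=R.from_rotvec(s['orientation']); d=R0.inv().apply(np.array(p)-s['tcp_pos']); r=(R0.inv()*Rt).as_rotvec()
    return d.round(1).tolist()+r.round(4).tolist()
# grasp: TCP in the scoop frame when grasped (scoop axes: x nose,y left,z up)
TCPS=np.array([-36,0,73.])
def scoop_tcp(psi,tilt,pt,world):
    """TCP position so that scoop point pt is at world"""
    Rt=pose(psi,tilt); S=Rt*R.from_matrix(np.array([[-1,0,0],[0,1,0],[0,0,-1.]]).T)  # scoop axes
    return np.array(world)+S.apply(TCPS-np.array(pt)),Rt,S
E
python3 - <<'E'
from h import *
Rt=pose(-118.8); print(Rt.as_matrix().round(2)); print(pose(-118.8,20).apply([-1,0,0]))
S=scoop_tcp(-118.8,20,[0,0,0],[0,0,0])[2]; print(S.as_matrix().round(2))
for p in([540,0,235],[536.2,345.3,150],[536.2,345.3,77]): print(rel(p,Rt))
E
```

```text
[[ 0.48  0.88  0.  ]
 [ 0.88 -0.48  0.  ]
 [ 0.    0.   -1.  ]]
[-0.45270037 -0.82345892 -0.34202014]
[[-0.45  0.88 -0.16]
 [-0.82 -0.48 -0.3 ]
 [-0.34 -0.    0.94]]
[485.8, -413.9, -3.8, -0.001, -0.0004, -0.6163]
[633.1, -726.1, 81.5, -0.001, -0.0004, -0.6163]
[633.1, -726.1, 154.5, -0.001, -0.0004, -0.6163]
```

```bash
sed -i 's/np.radians(tilt)\*y/-np.radians(tilt)*y/' h.py
python3 -m jog '[85,485.8,-413.9,-3.8,0,0,-0.3, 85,485.8,-413.9,-3.8,0,0,-0.3, 85,485.8,-413.9,-3.8,0,0,-0.3, 85,485.8,-413.9,-3.8,0,0,-0.616, 85,485.8,-413.9,-3.8,0,0,-0.616, 85,485.8,-413.9,-3.8,0,0,-0.616, 85,485.8,-413.9,-3.8,0,0,-0.616, 85,485.8,-413.9,-3.8,0,0,-0.616, 85,485.8,-413.9,-3.8,0,0,-0.616, 85,485.8,-413.9,-3.8,0,0,-0.616, 85,485.8,-413.9,-3.8,0,0,-0.616, 85,485.8,-413.9,-3.8,0,0,-0.616, 85,485.8,-413.9,-3.8,0,0,-0.616, 85,485.8,-413.9,-3.8,0,0,-0.616, 85,485.8,-413.9,-3.8,0,0,-0.616, 85,633.1,-726.1,81.5,0,0,-0.616, 85,633.1,-726.1,81.5,0,0,-0.616, 85,633.1,-726.1,81.5,0,0,-0.616, 85,633.1,-726.1,81.5,0,0,-0.616, 85,633.1,-726.1,81.5,0,0,-0.616]'
python3 - <<'E'
from h import *
Rt=pose(-118.8)
for p in([536.2,345.3,150],[536.2,345.3,77]): print(rel(p,Rt))
E
```

```text
t: 1.77
tcp_pos: [535.1, 192.2, 186.1]
orientation: [-2.704, -1.599, 0.0]
ft_force: [1.6, -0.7, -0.7]
finger_gap: 85.1
finger_force: 0.0
[134.6, -72.8, 36.1, -0.0002, 0.0002, -0.0002]
[134.7, -72.8, 109.1, -0.0002, 0.0002, -0.0002]
```

```bash
python3 -m jog '[85,134.6,-72.8,36,0,0,0, 85,134.6,-72.8,36,0,0,0, 85,134.6,-72.8,36,0,0,0, 85,134.6,-72.8,36,0,0,0, 85,134.6,-72.8,36,0,0,0]'
python3 - <<'E'
from h import *
p,d=snap('side'); t,_=snap('top')
im=np.zeros((600,800,3),np.uint8)
im[:,:400]=cv2.resize(p[220:370,200:300],(400,600),interpolation=cv2.INTER_CUBIC)[:,:,::-1]
im[:480,400:]=cv2.resize(t[170:290,120:220],(400,480),interpolation=cv2.INTER_CUBIC)[:,:,::-1]
cv2.imwrite('pics/g1.png',im)
s=ctrl.state();print(s['tcp_pos'],s['t'])
E
```

```text
t: 2.18
tcp_pos: [535.8, 348.4, 148.8]
orientation: [-2.701, -1.603, 0.001]
ft_force: [-0.7, -0.9, -0.2]
finger_gap: 84.9
finger_force: 0.0
[536.00580545 344.18775852 149.76214559] 2.2833
```

View pics/g1.png

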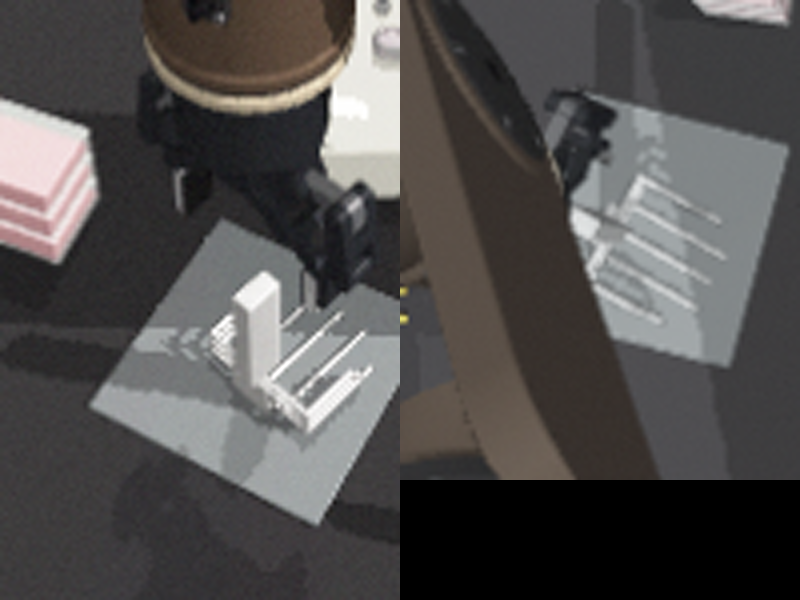

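The crop shows the handle standing between the open fingers, its top face at about side pixel (264,292). I check that against the estimate before descending.

Run:
```python
from h import *
print(at_z('side',264-.4,292-.4,119)); 
Rt=pose(-118.8)
for p in([536.2,345.3,77],): print(rel(p,Rt))
```

```text
[537.82659741 345.16237496 119.        ]
[1.2, -0.3, 72.8, -0.0007, 0.0013, 0.002]
```

```bash
python3 -m jog '[85,1,0,35,0,0,0, 85,1,0,72.8,0,0,0, 85,1,0,72.8,0,0,0, 85,1,0,72.8,0,0,0, 0,1,0,72.8,0,0,0, 0,1,0,72.8,0,0,0, 0,1,0,72.8,0,0,0, 0,1,0,72.8,0,0,0, 0,1,0,72.8,0,0,0, 0,1,0,72.8,0,0,0, 0,1,0,72.8,0,0,0]'
python3 - <<'E'
from h import *
s=ctrl.state(); print(s['tcp_pos'],s['finger_gap'],s['finger_force'])
Rt=pose(-75.9)
c=np.array([537.9,22.0]); th=np.radians(-75.94); ex=np.array([np.cos(th),np.sin(th)])
for z in (150,): print('up',rel([536.2,345.3,z],pose(-118.8)))
for o,z in((-110,70),(-110,8)):
    q=c+o*ex; p,Rt,S=scoop_tcp(-75.94,0,[0,0,0],[q[0],q[1],z]); print(p,rel(p,Rt))
E
```

```text
t: 3.2
tcp_pos: [537.7, 344.3, 78.6]
orientation: [2.704, 1.599, 0.002]
ft_force: [-0.2, -1.8, 8.4]
finger_gap: 13.5
finger_force: 58.4
[537.67359178 344.32533293  78.60096603] 13.525172201979005 58.3956903219223
up [0.2, -1.7, -71.4, 0.0007, -0.0008, -0.0001]
[502.43107331 163.62611073 143.        ] [-175.3, 56.2, -64.5, 0.0009, -0.0006, -0.7482]
[502.43107331 163.62611073  81.        ] [-175.3, 56.2, -2.5, 0.0009, -0.0006, -0.7482]
```

```bash
sed -i 's/TCPS=np.array(\[-36,0,73.\])/TCPS=np.array([-36,0,74.6])/' h.py
python3 -m jog '[0,0,0,-25,0,0,0, 0,0,0,-50,0,0,0, 0,0,0,-72,0,0,0, 0,-40,13,-72,0,0,-0.12, 0,-75,24,-72,0,0,-0.24, 0,-110,35,-72,0,0,-0.36, 0,-145,46,-72,0,0,-0.48, 0,-170,52,-72,0,0,-0.6, 0,-175,56,-72,0,0,-0.7, 0,-175,56,-72,0,0,-0.748, 0,-175,56,-72,0,0,-0.748, 0,-175,56,-72,0,0,-0.748]'
python3 - <<'E'
from h import *
s=ctrl.state(); print(s['tcp_pos'],s['finger_gap'],s['ft_force'])
c=np.array([537.9,22.0]); th=np.radians(-75.94); ex=np.array([np.cos(th),np.sin(th)])
for o,z in((-97,60),(-97,9),(-97,6)):
    q=c+o*ex; p,Rt,S=scoop_tcp(-75.94,0,[0,0,0],[q[0],q[1],z]); print(p,rel(p,Rt))
p,d=snap('side'); t,_=snap('top')
im=np.zeros((600,800,3),np.uint8)
im[:,:400]=cv2.resize(p[160:310,225:325],(400,600),interpolation=cv2.INTER_CUBIC)[:,:,::-1]
im[:310,400:]=cv2.resize(t[175:268,220:340],(400,310),interpolation=cv2.INTER_CUBIC)[:,:,::-1]
cv2.imwrite('pics/g2.png',im)
E
```

```text
t: 4.2
tcp_pos: [502.0, 163.8, 150.0]
orientation: [1.936, 2.474, 0.0]
ft_force: [0.0, 1.1, -1.3]
finger_gap: 13.1
finger_force: 58.8
[502.03521653 163.82382209 149.98422028] 13.108221320331943 [ 0.04851981  1.11701389 -1.25895332]
[505.58926541 151.01556662 134.6       ] [-13.3, 0.4, 15.4, 0.0001, -0.0001, -0.0025]
[505.58926541 151.01556662  83.6       ] [-13.3, 0.4, 66.4, 0.0001, -0.0001, -0.0025]
[505.58926541 151.01556662  80.6       ] [-13.3, 0.4, 69.4, 0.0001, -0.0001, -0.0025]
```

View pics/g2.png

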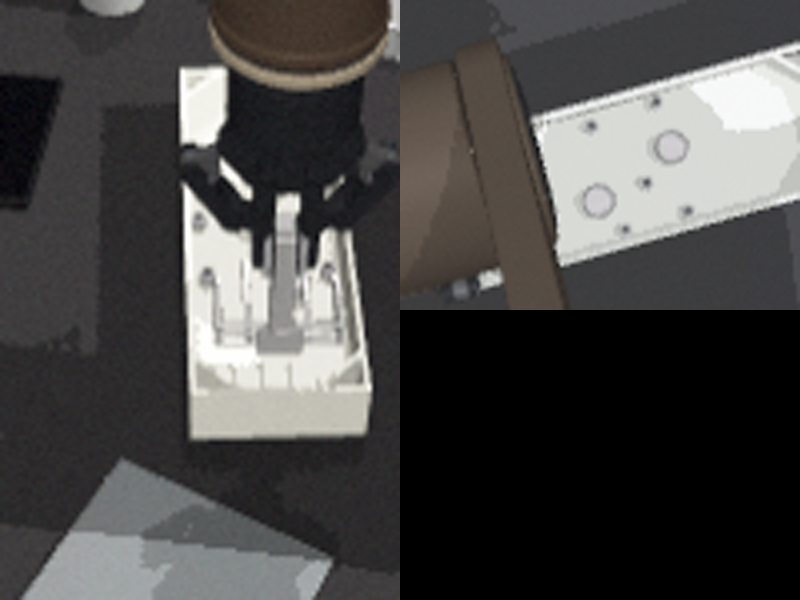

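The scoop is held upright and aligned over the near end of the tub, with its tips short of the first closure at about (598,200) in the crop. I descend slowly.

```bash
python3 -m jog '[0,-13.3,0.4,5,0,0,0, 0,-13.3,0.4,20,0,0,0, 0,-13.3,0.4,40,0,0,0, 0,-13.3,0.4,56,0,0,0, 0,-13.3,0.4,64,0,0,0, 0,-13.3,0.4,66.4,0,0,0, 0,-13.3,0.4,66.4,0,0,0, 0,-13.3,0.4,66.4,0,0,0]'
python3 -m jog '[0,0,0,1,0,0,0, 0,0,0,2,0,0,0, 0,0,0,3,0,0,0, 0,0,0,3,0,0,0, 0,0,0,3,0,0,0]'
python3 -m jog '[0,0,0,0.5,0,0,0, 0,0,0,1,0,0,0, 0,0,0,1,0,0,0]'
```

```text
t: 4.97
tcp_pos: [506.0, 151.3, 84.0]
orientation: [1.933, 2.476, 0.001]
ft_force: [-0.0, 0.2, -2.4]
finger_gap: 12.9
finger_force: 58.7
t: 5.38
tcp_pos: [505.7, 151.0, 80.6]
orientation: [1.933, 2.476, 0.0]
ft_force: [0.4, 0.6, -1.2]
finger_gap: 13.4
finger_force: 58.7
t: 5.63
tcp_pos: [505.7, 151.0, 79.6]
orientation: [1.933, 2.476, 0.0]
ft_force: [0.1, -0.1, 0.7]
finger_gap: 13.4
finger_force: 59.2
```

```bash
python3 -m jog '[0,-5,0,0,0,0,0, 0,-12,0,0,0,0,0, 0,-20,0,0,0,0,0, 0,-28,0,0,0,0,0, 0,-36,0,0,0,0,0, 0,-44,0,0,0,0,0, 0,-52,0,0,0,0,0, 0,-60,0,0,0,0,0, 0,-68,0,0,0,0,0, 0,-76,0,0,0,0,0, 0,-84,0,0,0,0,0, 0,-92,0,0,0,0,0, 0,-100,0,0,0,0,0, 0,-108,0,0,0,0,0, 0,-116,0,0,0,0,0, 0,-124,0,0,0,0,0, 0,-132,0,0,0,0,0, 0,-139,0,0,0,0,0, 0,-145,0,0,0,0,0, 0,-148,0,0,0,0,0]'
python3 - <<'E'
from h import *
p,d=snap('side'); t,_=snap('top')
im=np.zeros((600,800,3),np.uint8)
im[:600,:400]=cv2.resize(p[160:280,245:325],(400,600),interpolation=cv2.INTER_CUBIC)[:,:,::-1]
im[:310,400:]=cv2.resize(t[175:268,250:370],(400,310),interpolation=cv2.INTER_CUBIC)[:,:,::-1]
cv2.imwrite('pics/g3.png',im)
E
```

```text
t: 7.3
tcp_pos: [541.8, 6.3, 79.6]
orientation: [1.934, 2.476, 0.0]
ft_force: [-0.7, 2.7, 6.1]
finger_gap: 13.3
finger_force: 59.9
```

View pics/g3.png

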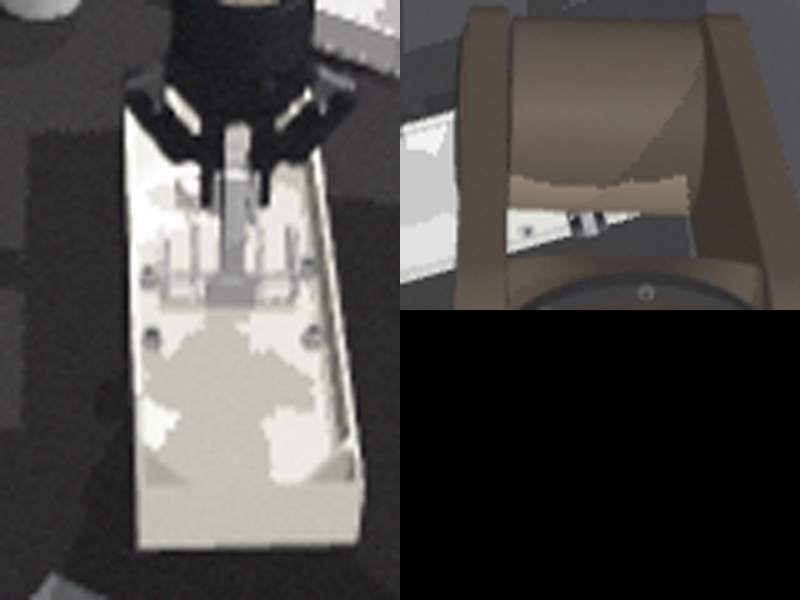

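Four rings have been passed and lie beside or behind the scoop, at the sides of the tub. The closures are ahead, hidden by the gripper. I push on more slowly to the end wall.

```bash
python3 -m jog '[0,-4,0,0,0,0,0, 0,-9,0,0,0,0,0, 0,-14,0,0,0,0,0, 0,-19,0,0,0,0,0, 0,-24,0,0,0,0,0, 0,-28,0,0,0,0,0, 0,-32,0,0,0,0,0, 0,-36,0,0,0,0,0, 0,-40,0,0,0,0,0, 0,-43,0,0,0,0,0, 0,-46,0,0,0,0,0, 0,-48,0,0,0,0,0, 0,-50,0,0,0,0,0]'
python3 -m jog '[0,-2,0,0,0,0,0, 0,-4,0,0,0,0,0, 0,-6,0,0,0,0,0, 0,-8,0,0,0,0,0, 0,-10,0,0,0,0,0, 0,-12,0,0,0,0,0, 0,-12,0,0,0,0,0]'
```

```text
t: 8.48
tcp_pos: [553.6, -41.7, 79.6]
orientation: [-1.934, -2.476, -0.0]
ft_force: [0.0, 2.2, 5.8]
finger_gap: 12.9
finger_force: 59.9
t: 9.07
tcp_pos: [556.6, -53.5, 79.6]
orientation: [1.934, 2.476, 0.0]
ft_force: [-0.7, 1.0, 6.7]
finger_gap: 13.2
finger_force: 59.9
```

```bash
python3 -m jog '[0,-1,0,0,0,0,0, 0,-2,0,0,0,0,0, 0,-3,0,0,0,0,0, 0,-4,0,0,0,0,0, 0,-4,0,0,0,0,0]'
python3 - <<'E'
from h import *
p,d=snap('side'); t,_=snap('top')
im=np.zeros((600,800,3),np.uint8)
im[:600,:400]=cv2.resize(p[150:270,250:330],(400,600),interpolation=cv2.INTER_CUBIC)[:,:,::-1]
im[:310,400:]=cv2.resize(t[175:268,250:370],(400,310),interpolation=cv2.INTER_CUBIC)[:,:,::-1]
cv2.imwrite('pics/g4.png',im)
E
```

```text
t: 9.48
tcp_pos: [557.5, -57.2, 79.6]
orientation: [-1.934, -2.476, -0.0]
ft_force: [-0.3, 1.0, 5.5]
finger_gap: 13.5
finger_force: 59.8
```

View pics/g4.png

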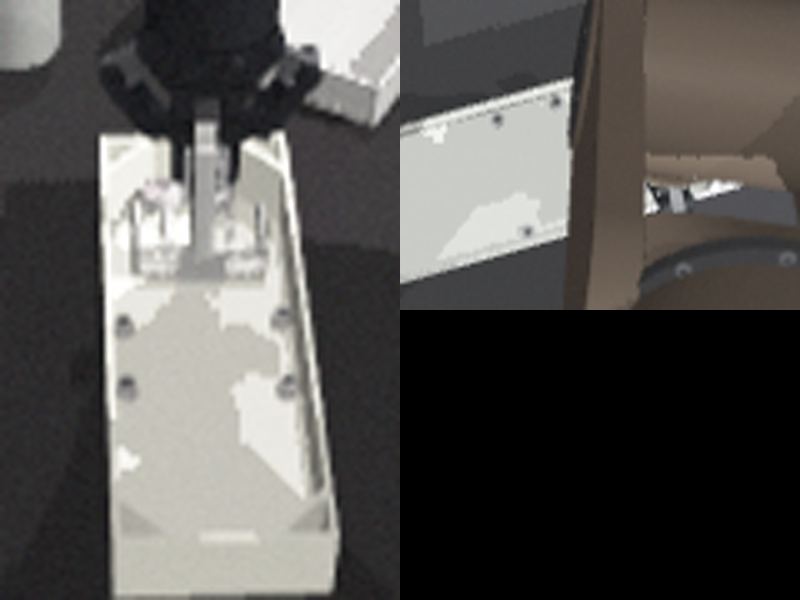

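The image shows closures in the bowl near crop (155,190) and (220,190), beside and behind the handle. Four rings are still on the tub floor behind. I nudge forward to wall contact.

```bash
python3 -m jog '[0,-1,0,0,0,0,0, 0,-2,0,0,0,0,0, 0,-3,0,0,0,0,0, 0,-3,0,0,0,0,0]'
python3 - <<'E'
from h import *
s=ctrl.state(); print(s['ft_force'])
Rt=None
c=np.array([537.9,22.0]); th=np.radians(-75.94); ex=np.array([np.cos(th),np.sin(th)])
o=(s['tcp_pos'][:2]-c)@ex+36; print('origin',o)
# tilt about rear bottom (-44,0,0), rising
q=c+(o-44)*ex
for t,dz,b in((5,1,0),(10,2,0),(15,4,2),(20,6,3),(24,10,4),(24,30,4),(24,60,4)):
    p,Rt,S=scoop_tcp(-75.94,t,[-44,0,0],[*(q-b*ex),5+dz]); print(t,dz,rel(p,Rt))
E
```

```text
t: 9.92
tcp_pos: [558.8, -59.4, 79.8]
orientation: [1.934, 2.476, 0.002]
ft_force: [2.7, 10.9, 7.0]
finger_gap: 13.2
finger_force: 60.0
[ 2.67658075 10.92422851  7.02400133]
origin 120.04998370433341
5 1 [6.5, -0.5, -1.2, 0.0011, -0.0877, -0.0009]
10 2 [13.1, -0.5, -2.0, 0.0011, -0.175, -0.0009]
15 4 [21.6, -0.5, -3.3, 0.001, -0.2623, -0.001]
20 6 [29.0, -0.5, -4.0, 0.001, -0.3495, -0.001]
24 10 [35.0, -0.5, -6.6, 0.001, -0.4194, -0.0011]
24 30 [35.0, -0.5, -26.6, 0.001, -0.4194, -0.0011]
24 60 [35.1, -0.4, -56.6, 0.001, -0.4194, -0.0011]
```

```bash
python3 -m jog '[0,3,0,-0.6,0,-0.044,0, 0,6.5,0,-1.2,0,-0.088,0, 0,9.8,0,-1.6,0,-0.131,0, 0,13,0,-2,0,-0.175,0, 0,17.5,0,-2.6,0,-0.22,0, 0,21.6,0,-3.3,0,-0.262,0, 0,25.3,0,-3.7,0,-0.306,0, 0,29,0,-4,0,-0.35,0, 0,32,0,-5.3,0,-0.385,0, 0,35,0,-6.6,0,-0.419,0, 0,35,0,-6.6,0,-0.419,0, 0,35,0,-6.6,0,-0.419,0]'
python3 - <<'E'
from h import *
p,d=snap('side'); t,_=snap('top')
im=np.zeros((600,800,3),np.uint8)
im[:600,:400]=cv2.resize(p[150:270,250:330],(400,600),interpolation=cv2.INTER_CUBIC)[:,:,::-1]
im[:310,400:]=cv2.resize(t[175:268,250:370],(400,310),interpolation=cv2.INTER_CUBIC)[:,:,::-1]
cv2.imwrite('pics/g5.png',im)
E
```

```text
t: 10.92
tcp_pos: [549.4, -25.4, 85.6]
orientation: [1.715, 2.2, -0.365]
ft_force: [0.3, -0.2, -2.5]
finger_gap: 13.3
finger_force: 59.1
```

View pics/g5.png

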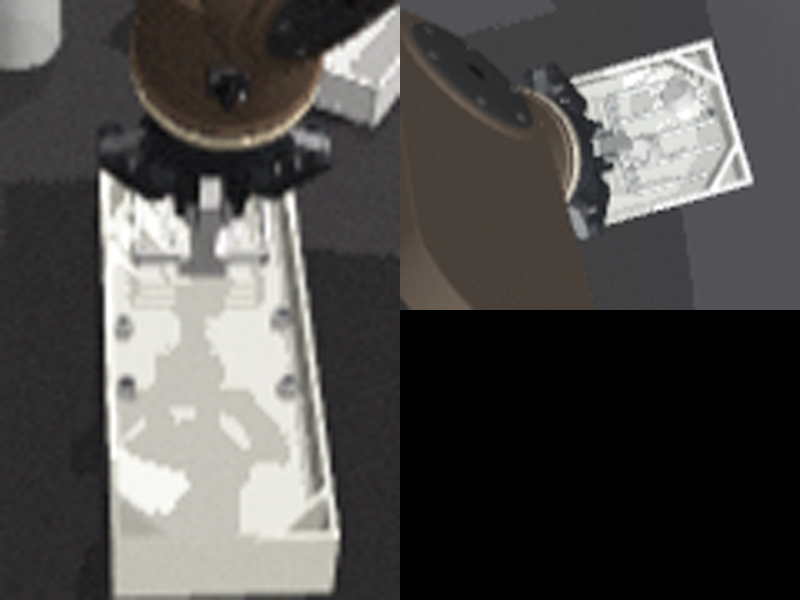

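The closures show in the top view at crop (680,97), near the tips, and (640,148), back by the handle. I check the front one's height by depth.

Run:
```python
from h import *
c=np.array([537.9,22.0]); th=np.radians(-75.94); ex=np.array([np.cos(th),np.sin(th)]); ey=np.array([-ex[1],ex[0]])
f=lambda w:np.round([(w[:2]-c)@ex,(w[:2]-c)@ey,w[2]],0).astype(int).tolist()
for v in range(198,222,2):
    print(v,[f(at_d('top',u,v)) for u in range(318,346,3)])
s=ctrl.state(); print(s['ft_force'])
```

```text
198 [[94, 54, 8], [103, 53, 2], [111, 51, 0], [118, 48, 5], [126, 46, 7], [129, 41, 38], [144, 42, 0], [147, 38, 29], [151, 34, 49], [159, 32, 51]]
200 [[92, 49, 6], [101, 47, 2], [102, 41, 54], [111, 39, 46], [120, 38, 39], [127, 36, 42], [132, 32, 58], [150, 34, 5], [155, 31, 22], [158, 27, 45]]
202 [[85, 40, 49], [93, 38, 48], [107, 39, 5], [116, 37, 2], [118, 32, 42], [124, 30, 50], [130, 27, 62], [147, 28, 8], [156, 27, 4], [158, 22, 39]]
204 [[90, 38, 4], [98, 36, 5], [106, 34, 4], [114, 32, 2], [116, 27, 47], [123, 24, 53], [129, 22, 62], [139, 20, 49], [155, 21, 3], [157, 17, 33]]
206 [[88, 33, 3], [96, 31, 2], [104, 28, 7], [112, 26, 6], [113, 21, 52], [120, 19, 60], [129, 17, 53], [145, 18, 3], [154, 16, 3], [159, 13, 18]]
208 [[87, 28, 2], [94, 25, 7], [100, 22, 24], [107, 19, 33], [118, 19, 9], [120, 14, 51], [135, 14, 6], [144, 12, 3], [150, 10, 14], [158, 8, 14]]
210 [[83, 21, 20], [91, 19, 24], [101, 18, 7], [109, 16, 5], [117, 13, 5], [126, 11, 5], [134, 9, 3], [142, 7, 4], [149, 4, 12], [158, 2, 8]]
212 [[83, 17, 6], [92, 15, -1], [100, 12, 4], [108, 10, 4], [-62, -50, 1211], [124, 6, 7], [132, 4, 4], [134, 0, 43], [149, -1, 3], [157, -3, 5]]
214 [[82, 11, 4], [91, 9, 2], [99, 7, 3], [107, 5, 4], [110, 1, 34], [118, -1, 37], [130, -2, 7], [139, -4, 6], [-62, -50, 1211], [156, -8, 3]]
216 [[75, 4, 52], [85, 2, 34], [92, 0, 39], [101, -2, 32], [113, -3, 3], [122, -5, 1], [130, -7, 2], [138, -9, -1], [146, -11, 4], [153, -14, 7]]
218 [[73, -2, 57], [84, -3, 33], [91, -5, 37], [98, -7, 41], [111, -8, 7], [119, -10, 8], [127, -13, 9], [136, -15, 7], [144, -17, 5], [144, -20, 50]]
220 [[71, -7, 59], [82, -8, 34], [89, -10, 39], [97, -13, 40], [110, -14, 4], [119, -16, 1], [121, -19, 39], [128, -21, 43], [142, -22, 6], [150, -24, 8]]
[-0.51023559  0.1433851  -2.57197427]
```

```bash
cat >> h.py <<'E'
def world2scoop(w):
    s=ctrl.state(); S=R.from_rotvec(s['orientation'])*R.from_matrix(np.diag([-1.,1,-1]))
    return S.inv().apply(np.array(w)-s['tcp_pos'])+TCPS
def bowl(name='top',fresh=True):
    """clusters of points in the bowl above the tines, scoop frame"""
    if fresh: snap(name)
    d=np.load('last_'+name+'.npz')['d']; v,u=np.nonzero(d)
    e,_=ray(name,0,0); w=[];
    c=eyes.camera_info(name); K=np.array(c['mtx']); dist=np.array([c['k1'],0,0,0,0.])
    n=cv2.undistortPoints(np.c_[u,v].astype(float)[:,None],K,dist)[:,0]
    W=e+(att(c['attitude'])@np.c_[n[:,0],-n[:,1],-np.ones(len(n))].T).T*d[v,u][:,None]
    q=world2scoop(W); m=(abs(q[:,1])<37)&(q[:,0]>-33)&(q[:,0]<45)&(q[:,2]>9)&(q[:,2]<30)
    im=np.zeros(d.shape,np.uint8); im[v[m],u[m]]=1
    k,l,st,ce=cv2.connectedComponentsWithStats(im)
    for i in range(1,k):
        if st[i,4]>5:
            a=q[m][l[v[m],u[m]]==i]; print(name,'n',st[i,4],'mean',a.mean(0).round(1),'min',a.min(0).round(0),'max',a.max(0).round(0))
E
python3 - <<'E'
from h import *
bowl('top',False)
s=ctrl.state(); R0=R.from_rotvec(s['orientation'])
def vec(d): return R0.inv().apply(d).round(1)
ex=np.array([np.cos(np.radians(-75.94)),np.sin(np.radians(-75.94)),0])
print('back',vec(-ex),'up10',vec([0,0,10]),'back10',vec(-10*ex))
# lift 40, back 12, extra tilt to 33 about bowl point
for t,b,z in((24,12,35),(33,12,45)):
    cur=s['tcp_pos']; S=R0*R.from_matrix(np.diag([-1.,1,-1])); o=cur+S.apply([0,0,12]-TCPS)
    p,Rt,_=scoop_tcp(-75.94,t,[0,0,12],o-b*ex+[0,0,z]); print(t,rel(p,Rt))
E
```

```text
top n 66 mean [18.  24.  14.8] min [ 3. 14.  9.] max [31. 35. 22.]
top n 69 mean [-20.7  -9.9  15.6] min [-32. -23.   9.] max [-9.  3. 29.]
back [ 0.9 -0.  -0.4] up10 [-4.1 -0.  -9.1] back10 [ 9.1 -0.  -4.1]
24 [-3.2, -0.1, -36.8, -0.0007, -0.001, -0.0005]
33 [2.1, -0.1, -39.5, -0.0007, -0.1581, -0.0004]
```

```bash
python3 -m jog '[0,3,0,-4,0,0,0, 0,3,0,-9,0,0,0, 0,2,0,-15,0,0,0, 0,0,0,-21,0,0,0, 0,-1,0,-27,0,0,0, 0,-2,0,-32,0,0,0, 0,-3.2,0,-36.8,0,0,0, 0,-2,0,-37,0,-0.03,0, 0,-1,0,-37.5,0,-0.06,0, 0,0,0,-38,0,-0.09,0, 0,1,0,-39,0,-0.12,0, 0,2,0,-39.5,0,-0.158,0, 0,2,0,-39.5,0,-0.158,0, 0,2,0,-39.5,0,-0.158,0]'
python3 -c "
from h import *
bowl('top');print(ctrl.state()['q'])"
```

```text
t: 12.18
tcp_pos: [545.3, -7.6, 121.2]
orientation: [1.627, 2.087, -0.483]
ft_force: [0.0, 0.5, -3.2]
finger_gap: 13.5
finger_force: 59.1
top n 66 mean [17.7 23.5 15.1] min [ 4. 13.  9.] max [30. 33. 24.]
top n 77 mean [-20.7 -10.1  14.6] min [-33. -24.   9.] max [-9.  3. 27.]
[ 0.30573159  0.55706437  2.01004262 -0.84380034  0.81450032  0.72870834]
```

Run:
```python
from h import *
t=np.load('last_top.npz')['p']; p,_=snap('side')
im=np.zeros((600,800,3),np.uint8)
im[:450,:500]=cv2.resize(t[185:239,300:360],(500,450),interpolation=cv2.INTER_CUBIC)[:,:,::-1]
im[:450,500:]=cv2.resize(p[165:240,260:310],(300,450),interpolation=cv2.INTER_CUBIC)[:,:,::-1]
cv2.imwrite('pics/g6.png',im)
```

```text
(no output)
```

View pics/g6.png

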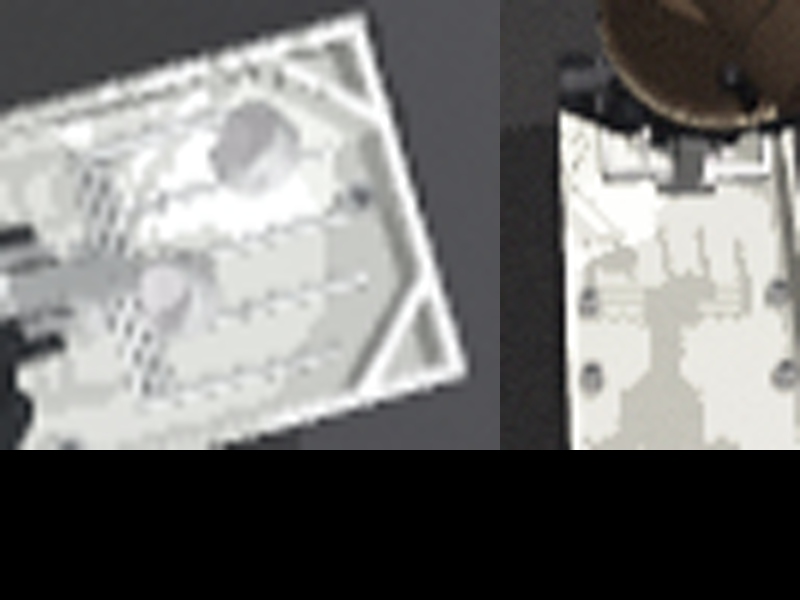

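The fifth ring, at crop (360,192), is on the tub floor, so all five rings stayed behind. The front closure is caught at the front end of the left side wire (scoop x=18, y=24). I roll the scoop left side up so the closure slides inward and back.

```bash
python3 -m jog '[0,-5,0,-8,0,0,0, 0,-11,0,-17,0,0,0, 0,-11,-5.5,-16.7,-0.087,0,0, 0,-11,-10.9,-16,-0.175,0,0, 0,-11,-16.2,-14.9,-0.262,0,0, 0,-11,-21.4,-13.2,-0.35,0,0, 0,-11,-21.4,-13.2,-0.35,0,0, 0,-11,-21.4,-13.2,-0.35,0,0, 0,-11,-21.4,-13.2,-0.35,0,0]'
python3 -c "
from h import *
bowl('top')"
```

```text
t: 13.03
tcp_pos: [526.1, -13.9, 142.9]
orientation: [1.425, 2.033, -0.113]
ft_force: [0.3, 0.1, -1.5]
finger_gap: 13.4
finger_force: 60.3
top n 83 mean [-21.   10.8  14.5] min [-33.  -4.  10.] max [-9. 24. 30.]
top n 80 mean [-20.7 -22.1  15.8] min [-32. -36.   9.] max [-8. -3. 28.]
```

Both closures are now seated at the back of the bowl. Next I level the roll, then carry them to the tray.

```bash
cat >> h.py <<'E'
from scipy.spatial.transform import Slerp
def path(keys,ns):
    """keys: (psi,tilt,pt,world); eased rows from the present pose"""
    s=ctrl.state(); b=s; pos=[]; 
    S0=R.from_rotvec(s['orientation'])*R.from_matrix(np.diag([-1.,1,-1]))
    cp=np.array(keys[0][2],float); cw=s['tcp_pos']+S0.apply(cp-TCPS); cR=R.from_rotvec(s['orientation'])
    for k,n in zip(keys,ns):
        psi,t,pt,w=k; tcp,Rt,S=scoop_tcp(psi,t,pt,w)
        Sc=cR*R.from_matrix(np.diag([-1.,1,-1])); cw=cw+Sc.apply(np.array(pt)-cp); cp=np.array(pt,float)
        sl=Slerp([0,1],R.concatenate([cR,Rt]))
        for i in range(1,n+1):
            x=i/n; e=x*x*(3-2*x); Ri=sl(e); Si=Ri*R.from_matrix(np.diag([-1.,1,-1])); wi=cw+(np.array(w)-cw)*e
            r=rel(wi+Si.apply(TCPS-cp),Ri,b); print(', '.join('%g'%round(v,1 if j<3 else 3) for j,v in enumerate(r)))
        cR,cw=Rt,np.array(w,float)
TR=np.array([526.,-336.3]); TN=np.array([np.cos(np.radians(-106.5)),np.sin(np.radians(-106.5))])
E
python3 - <<'E'
from h import *
s=ctrl.state(); S0=R.from_rotvec(s['orientation'])*R.from_matrix(np.diag([-1.,1,-1])); w=s['tcp_pos']+S0.apply([0,0,12]-TCPS); print(w)
q=TR-15*TN
path([(-75.94,24,[0,0,12],[w[0],w[1],115]),(-106.5,22,[0,0,12],[q[0],q[1],112])],[5,15])
E
```

```text
[562.96490834 -68.78989343 113.43902866]
-1.1, 2.4, -0.7, 0.036, 0.016, 0.003
-3.9, 8.2, -1.8, 0.121, 0.055, 0.01
-7.2, 15.1, -2.5, 0.224, 0.102, 0.018
-10, 20.9, -2.4, 0.309, 0.141, 0.025
-11.2, 23.3, -2.1, 0.345, 0.157, 0.028
-13.8, 22, -0.8, 0.348, 0.157, 0.034
-20.9, 18.3, 2.8, 0.357, 0.155, 0.051
-32.1, 12.6, 8.6, 0.371, 0.152, 0.077
-46.5, 5.1, 15.9, 0.388, 0.149, 0.111
-63.4, -3.6, 24.7, 0.409, 0.145, 0.151
-82.4, -13.4, 34.4, 0.431, 0.14, 0.195
-102.5, -23.7, 44.7, 0.455, 0.135, 0.242
-123.1, -34.3, 55.3, 0.479, 0.13, 0.29
-143.5, -44.8, 65.8, 0.502, 0.125, 0.337
-162.8, -54.8, 75.7, 0.524, 0.12, 0.381
-180.4, -64, 84.7, 0.544, 0.116, 0.421
-195.5, -71.8, 92.5, 0.561, 0.112, 0.456
-207.2, -77.9, 98.5, 0.574, 0.109, 0.482
-214.9, -81.9, 102.4, 0.582, 0.107, 0.499
-217.6, -83.3, 103.7, 0.585, 0.106, 0.505
```

```bash
python3 -m jog '[0,-1.1,2.4,-0.7,0.036,0.016,0.003, 0,-3.9,8.2,-1.8,0.121,0.055,0.01, 0,-7.2,15.1,-2.5,0.224,0.102,0.018, 0,-10,20.9,-2.4,0.309,0.141,0.025, 0,-11.2,23.3,-2.1,0.345,0.157,0.028, 0,-13.8,22,-0.8,0.348,0.157,0.034, 0,-20.9,18.3,2.8,0.357,0.155,0.051, 0,-32.1,12.6,8.6,0.371,0.152,0.077, 0,-46.5,5.1,15.9,0.388,0.149,0.111, 0,-63.4,-3.6,24.7,0.409,0.145,0.151, 0,-82.4,-13.4,34.4,0.431,0.14,0.195, 0,-102.5,-23.7,44.7,0.455,0.135,0.242, 0,-123.1,-34.3,55.3,0.479,0.13,0.29, 0,-143.5,-44.8,65.8,0.502,0.125,0.337, 0,-162.8,-54.8,75.7,0.524,0.12,0.381, 0,-180.4,-64,84.7,0.544,0.116,0.421, 0,-195.5,-71.8,92.5,0.561,0.112,0.456, 0,-207.2,-77.9,98.5,0.574,0.109,0.482, 0,-214.9,-81.9,102.4,0.582,0.107,0.499, 0,-217.6,-83.3,103.7,0.585,0.106,0.505]'
python3 - <<'E'
from h import *
bowl('top')
tip=lambda a,z:[*(TR+a*TN),z]
path([(-106.5,10,[40,0,0],tip(25,75)),(-106.5,-11,[40,0,0],tip(25,45)),(-106.5,-11,[40,0,0],tip(25,8))],[5,7,6])
E
```

```text
t: 14.75
tcp_pos: [544.7, -269.2, 155.1]
orientation: [2.308, 1.72, -0.451]
ft_force: [-0.8, 0.7, -2.9]
finger_gap: 13.8
finger_force: 60.3
top n 34 mean [-16.    5.3  13.2] min [-27.  -7.   9.] max [-9. 19. 27.]
top n 61 mean [-21.5 -20.5  15.5] min [-33. -30.   9.] max [ -9. -11.  24.]
0.2, 0.1, 2, -0, 0.022, -0
0.6, 0.5, 7, -0.001, 0.074, -0.001
0.8, 0.9, 13.2, -0.001, 0.136, -0.001
0.8, 1.2, 18.7, -0.002, 0.188, -0.001
0.7, 1.3, 21, -0.002, 0.21, -0.002
-0.5, 1.3, 21.4, -0.002, 0.231, -0.002
-3.7, 1.3, 22.5, -0.002, 0.283, -0.002
-8.3, 1.3, 24.5, -0.002, 0.354, -0.002
-13.5, 1.3, 27.1, -0.002, 0.432, -0.002
-18.5, 1.4, 30.1, -0.002, 0.504, -0.002
-22.3, 1.4, 32.6, -0.002, 0.556, -0.002
-23.8, 1.4, 33.7, -0.002, 0.577, -0.002
-22.7, 1.4, 36.2, -0.002, 0.577, -0.002
-20.2, 1.4, 42.6, -0.002, 0.577, -0.002
-16.8, 1.4, 50.8, -0.002, 0.577, -0.002
-13.5, 1.4, 59.1, -0.002, 0.577, -0.002
-10.9, 1.4, 65.4, -0.002, 0.577, -0.002
-9.9, 1.4, 68, -0.002, 0.577, -0.002
```

```bash
python3 -m jog '[0,0.2,0.1,2,0,0.022,0, 0,0.6,0.5,7,0,0.074,0, 0,0.8,0.9,13.2,0,0.136,0, 0,0.8,1.2,18.7,0,0.188,0, 0,0.7,1.3,21,0,0.21,0, 0,-0.5,1.3,21.4,0,0.231,0, 0,-3.7,1.3,22.5,0,0.283,0, 0,-8.3,1.3,24.5,0,0.354,0, 0,-13.5,1.3,27.1,0,0.432,0, 0,-18.5,1.4,30.1,0,0.504,0, 0,-22.3,1.4,32.6,0,0.556,0, 0,-23.8,1.4,33.7,0,0.577,0, 0,-22.7,1.4,36.2,0,0.577,0, 0,-20.2,1.4,42.6,0,0.577,0, 0,-16.8,1.4,50.8,0,0.577,0, 0,-13.5,1.4,59.1,0,0.577,0, 0,-10.9,1.4,65.4,0,0.577,0, 0,-9.9,1.4,68,0,0.577,0, 0,-9.9,1.4,68,0,0.577,0]'
python3 - <<'E'
from h import *
bowl('top'); bowl('side')
tip=lambda a,z:[*(TR+a*TN),z]
path([(-106.5,-32,[40,0,0],tip(25,7))],[18])
E
```

```text
t: 16.38
tcp_pos: [535.8, -300.0, 94.3]
orientation: [-2.415, -1.803, -0.231]
ft_force: [-1.0, 0.3, -2.2]
finger_gap: 13.3
finger_force: 60.3
top n 78 mean [-13.1 -23.9  14.3] min [-28. -37.  10.] max [  2. -11.  25.]
side n 27 mean [-13.7 -18.   15. ] min [-30. -33.  10.] max [ 1.  3. 20.]
-0.3, 0, -0.2, -0, 0.003, -0
-1, 0, -0.9, -0, 0.013, -0
-2.2, 0, -2, -0, 0.027, -0
-3.8, 0, -3.4, -0, 0.046, -0
-5.7, 0.1, -5, -0, 0.069, -0
-7.9, 0.1, -6.8, -0.001, 0.095, -0
-10.3, 0.1, -8.7, -0.001, 0.123, -0.001
-13, 0.1, -10.6, -0.001, 0.152, -0.001
-15.8, 0.2, -12.5, -0.001, 0.183, -0.001
-18.6, 0.2, -14.3, -0.001, 0.213, -0.001
-21.4, 0.2, -15.9, -0.001, 0.242, -0.001
-24.1, 0.2, -17.5, -0.001, 0.271, -0.001
-26.6, 0.2, -18.8, -0.002, 0.296, -0.001
-28.9, 0.3, -19.9, -0.002, 0.319, -0.001
-30.8, 0.3, -20.8, -0.002, 0.338, -0.001
-32.3, 0.3, -21.5, -0.002, 0.353, -0.001
-33.2, 0.3, -21.9, -0.002, 0.362, -0.001
-33.6, 0.3, -22, -0.002, 0.365, -0.001
```

```bash
python3 -m jog '[0,-1,0,-0.9,0,0.013,0, 0,-2.2,0,-2,0,0.027,0, 0,-3.8,0,-3.4,0,0.046,0, 0,-5.7,0,-5,0,0.069,0, 0,-7.9,0,-6.8,0,0.095,0, 0,-10.3,0,-8.7,0,0.123,0, 0,-13,0,-10.6,0,0.152,0, 0,-15.8,0,-12.5,0,0.183,0, 0,-18.6,0,-14.3,0,0.213,0, 0,-21.4,0,-15.9,0,0.242,0, 0,-24.1,0,-17.5,0,0.271,0, 0,-26.6,0,-18.8,0,0.296,0, 0,-28.9,0,-19.9,0,0.319,0, 0,-30.8,0,-20.8,0,0.338,0, 0,-32.3,0,-21.5,0,0.353,0, 0,-33.6,0,-22,0,0.365,0, 0,-33.6,0,-22,0,0.365,0, 0,-33.6,0,-22,0,0.365,0, 0,-33.6,0,-22,0,0.365,0]'
python3 - <<'E'
from h import *
p,_=snap('side');t,_=snap('top')
bowl('top',False); bowl('side',False)
im=np.zeros((600,800,3),np.uint8)
im[:380,:400]=cv2.resize(t[180:275,375:475],(400,380),interpolation=cv2.INTER_CUBIC)[:,:,::-1]
im[:400,400:]=cv2.resize(p[110:190,270:350],(400,400),interpolation=cv2.INTER_CUBIC)[:,:,::-1]
cv2.imwrite('pics/g7.png',im)
E
```

```text
t: 18.07
tcp_pos: [525.6, -336.2, 110.6]
orientation: [-2.195, -1.637, -0.627]
ft_force: [-0.7, 0.3, -1.5]
finger_gap: 13.6
finger_force: 60.4
top n 19 mean [ 40.9 -23.8  13. ] min [ 36. -35.  10.] max [ 44. -14.  17.]
```

View pics/g7.png

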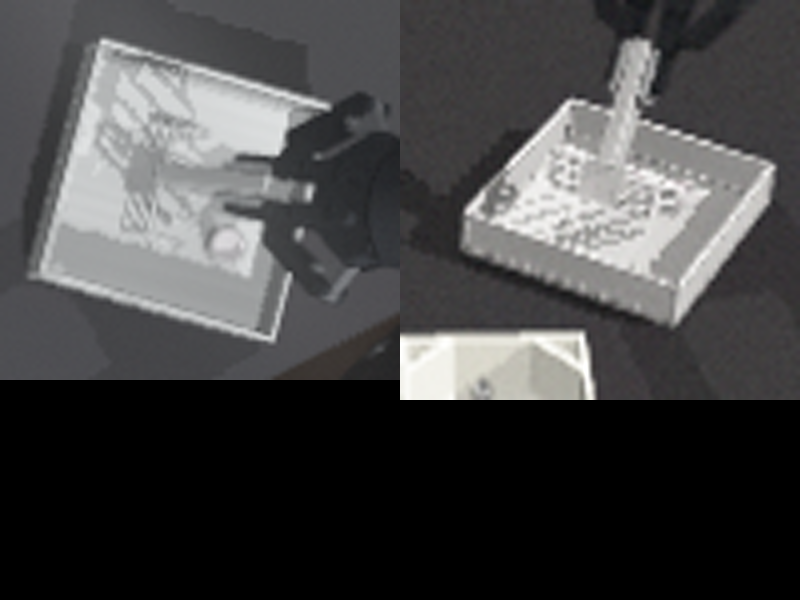

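One closure is out on the tray floor at crop (225,240); the other should be under the handle. That was my last picture, so from here I check by depth. I withdraw the scoop back along its tines and then count the closures.

```bash
python3 -m jog '[0,3,0,-0.5,0,0,0, 0,8,0,-1,0,0,0, 0,14,0,-2,0,0,0, 0,21,0,-3,0,0,0, 0,29,0,-4,0,0,0, 0,38,0,-6,0,0,0, 0,48,0,-10,0,0,0, 0,58,0,-20,0,0,0, 0,68,0,-35,0,0,0, 0,78,0,-50,0,0,0, 0,84,0,-62,0,0,0, 0,88,0,-70,0,0,0, 0,88,0,-70,0,0,0]'
cat >> h.py <<'E'
def cloud(name,fresh=True):
    if fresh: snap(name)
    d=np.load('last_'+name+'.npz')['d']; v,u=np.nonzero(d)
    c=eyes.camera_info(name); K=np.array(c['mtx']); n=cv2.undistortPoints(np.c_[u,v].astype(float)[:,None],K,np.array([c['k1'],0,0,0,0.]))[:,0]
    return u,v,np.array(c['eye'])+(att(c['attitude'])@np.c_[n[:,0],-n[:,1],-np.ones(len(n))].T).T*d[v,u][:,None]
def tray(name,fresh=True):
    u,v,W=cloud(name,fresh); N=np.array([-TN[1],TN[0]]); a=np.c_[(W[:,:2]-TR)@TN,(W[:,:2]-TR)@N]
    m=(abs(a)<77).all(1)&(W[:,2]>10)&(W[:,2]<40); im=np.zeros((420,560),np.uint8); im[v[m],u[m]]=1
    k,l,st,ce=cv2.connectedComponentsWithStats(im)
    for i in range(1,k):
        if st[i,4]>8:
            L=l[v[m],u[m]]==i; print(name,'px',ce[i].round(0),st[i,4],'tray',a[m][L].mean(0).round(0),'ext',np.ptp(a[m][L],0).round(0),'z',W[m][L][:,2].min().round(0),W[m][L][:,2].max().round(0))
    print('tray seen', ((abs(a)<77).all(1)&(W[:,2]<10)).sum())
E
python3 - <<'E'
from h import *
bowl('top'); bowl('side'); tray('top',False); tray('side',False)
E
```

```text
t: 19.25
tcp_pos: [537.0, -301.4, 218.9]
orientation: [-2.197, -1.639, -0.629]
ft_force: [0.4, -0.2, -1.5]
finger_gap: 13.1
finger_force: 60.4
top px [431. 228.] 52 tray [33.  6.] ext [26. 21.] z 11.0 21.0
top px [431. 241.] 79 tray [ 41. -27.] ext [27. 27.] z 11.0 22.0
tray seen 1925
side px [315. 146.] 36 tray [32.  9.] ext [26. 26.] z 10.0 22.0
side px [325. 148.] 38 tray [ 38. -30.] ext [31. 28.] z 11.0 20.0
tray seen 697
```

Both closures stand upright in the tray, about 35 mm apart. Now I take the scoop back to its mat.

Run:
```python
from h import *
path([(-106.5,0,TCPS,[537.5,-290,200]),(-118.8,0,TCPS,[537.7,344.3,170])],[6,24])
```

```text
0, -0.1, 1.5, -0, -0.041, -0
0.1, -0.5, 5.1, -0, -0.145, -0
0.1, -0.9, 9.8, -0.001, -0.279, -0.001
0.2, -1.4, 14.5, -0.001, -0.413, -0.001
0.2, -1.8, 18.2, -0.001, -0.517, -0.001
0.2, -1.9, 19.6, -0.002, -0.558, -0.002
2.8, -2.8, 21.4, -0.002, -0.558, -0.001
10.1, -5.5, 26.5, -0.003, -0.558, 0.003
21.7, -9.7, 34.6, -0.004, -0.558, 0.007
37.2, -15.3, 45.4, -0.006, -0.558, 0.014
56.3, -22.1, 58.6, -0.008, -0.558, 0.022
78.3, -30.1, 73.9, -0.011, -0.558, 0.031
103, -39, 91.1, -0.014, -0.558, 0.041
129.8, -48.7, 109.8, -0.017, -0.558, 0.053
158.3, -59, 129.6, -0.02, -0.558, 0.065
188.2, -69.8, 150.4, -0.024, -0.558, 0.077
218.9, -80.9, 171.8, -0.028, -0.558, 0.09
250.1, -92.2, 193.5, -0.031, -0.557, 0.103
281.2, -103.4, 215.2, -0.035, -0.557, 0.116
312, -114.5, 236.5, -0.039, -0.557, 0.129
341.8, -125.3, 257.3, -0.042, -0.557, 0.141
370.4, -135.6, 277.2, -0.046, -0.557, 0.153
397.2, -145.3, 295.9, -0.049, -0.557, 0.165
421.9, -154.2, 313, -0.052, -0.556, 0.175
443.9, -162.2, 328.4, -0.055, -0.556, 0.184
462.9, -169.1, 341.6, -0.057, -0.556, 0.192
478.5, -174.7, 352.4, -0.059, -0.556, 0.199
490.1, -178.9, 360.5, -0.06, -0.556, 0.203
497.4, -181.5, 365.6, -0.061, -0.556, 0.206
499.9, -182.4, 367.4, -0.061, -0.556, 0.207
```

```bash
python3 -m jog '[0,0,-0.5,5,0,-0.12,0, 0,0,-0.9,9.8,0,-0.24,0, 0,0,-1.4,14.5,0,-0.36,0, 0,0,-1.8,18.2,0,-0.47,0, 0,0,-1.9,19.6,0,-0.558,0, 0,10.1,-5.5,26.5,-0.003,-0.558,0.003, 0,37.2,-15.3,45.4,-0.006,-0.558,0.014, 0,70,-27,68,-0.01,-0.558,0.027, 0,103,-39,91,-0.014,-0.558,0.041, 0,136,-51,114,-0.018,-0.558,0.055, 0,169,-63,137,-0.022,-0.558,0.069, 0,202,-74.8,160,-0.026,-0.558,0.083, 0,235,-86.7,183,-0.03,-0.557,0.097, 0,268,-98.6,206,-0.034,-0.557,0.111, 0,301,-110.6,229,-0.038,-0.557,0.125, 0,334,-122.5,252,-0.041,-0.557,0.138, 0,367,-134.4,275,-0.046,-0.557,0.152, 0,397.2,-145.3,295.9,-0.049,-0.557,0.165, 0,421.9,-154.2,313,-0.052,-0.556,0.175, 0,440,-161,326,-0.055,-0.556,0.183]'
python3 - <<'E'
from h import *
for z in(170,84,79): print(rel([537.7,344.3,z],pose(-118.8)))
print(ctrl.state()['finger_gap'])
E
```

```text
t: 21.02
tcp_pos: [536.2, 271.4, 172.3]
orientation: [-2.68, -1.631, 0.002]
ft_force: [-0.0, -1.6, -0.8]
finger_gap: 13.6
finger_force: 60.4
[65.4, -32.2, 2.5, -0.0041, -0.0007, 0.0252]
[65.4, -31.8, 88.5, -0.0041, -0.0007, 0.0252]
[65.4, -31.8, 93.5, -0.0041, -0.0007, 0.0252]
13.583550630112187
```

```bash
python3 -m jog '[0,25,-12,2,-0.002,0,0.01, 0,50,-25,2.5,-0.004,0,0.025, 0,63,-31,2.5,-0.004,0,0.025, 0,65,-32,2.5,-0.004,0,0.025, 0,65,-32,20,-0.004,0,0.025, 0,65,-32,42,-0.004,0,0.025, 0,65,-32,60,-0.004,0,0.025, 0,65,-32,72,-0.004,0,0.025, 0,65,-32,80,-0.004,0,0.025, 0,65,-32,85,-0.004,0,0.025, 0,65,-32,85,-0.004,0,0.025, 0,65,-32,85,-0.004,0,0.025]'
python3 - <<'E'
from h import *
print(rel([537.7,344.3,78.6],pose(-118.8)))
E
```

```text
t: 22.02
tcp_pos: [539.4, 341.0, 89.0]
orientation: [2.701, 1.597, 0.005]
ft_force: [-0.2, -0.2, -1.5]
finger_gap: 13.5
finger_force: 60.3
[2.1, -3.1, 10.4, 0.0043, -0.001, -0.0001]
```

Slow descent to contact, watching the force.

```bash
python3 -m jog '[0,1,-1.5,2,0.004,0,0, 0,2,-3,5,0.004,0,0, 0,2,-3,7,0.004,0,0, 0,2,-3,8.5,0.004,0,0, 0,2,-3,9.5,0.004,0,0, 0,2,-3,9.5,0.004,0,0, 0,2,-3,9.5,0.004,0,0]'
python3 -m jog '[0,0,0,0.4,0,0,0, 0,0,0,0.8,0,0,0, 0,0,0,0.8,0,0,0]'
```

```text
t: 22.6
tcp_pos: [537.6, 344.4, 79.4]
orientation: [-2.704, -1.599, -0.002]
ft_force: [-0.6, 1.2, 4.3]
finger_gap: 13.1
finger_force: 61.1
t: 22.85
tcp_pos: [538.0, 344.8, 79.0]
orientation: [-2.704, -1.599, -0.004]
ft_force: [-0.8, 1.4, 10.2]
finger_gap: 13.7
finger_force: 62.2
```

```bash
python3 -m jog '[0,0,0,-0.5,0,0,0, 16,0,0,-0.5,0,0,0, 20,0,0,-0.5,0,0,0, 30,0,0,-0.5,0,0,0, 45,0,0,-0.5,0,0,0, 60,0,0,-0.5,0,0,0, 60,0,0,-0.5,0,0,0, 60,0,0,-0.5,0,0,0, 60,0,0,-0.5,0,0,0]'
python3 -m jog '[60,0,0,-8,0,0,0, 60,0,0,-20,0,0,0, 60,0,0,-40,0,0,0, 60,0,0,-70,0,0,0, 60,0,0,-100,0,0,0, 60,0,0,-130,0,0,0, 60,-40,40,-135,0,0,0, 60,-70,80,-135,0,0,0, 60,-110,110,-135,0,0,0, 60,-140,140,-135,0,0,0, 60,-170,170,-135,0,0,0, 60,-200,190,-135,0,0,0, 60,-200,190,-135,0,0,0]'
python3 - <<'E'
from h import *
for n in('top','side'):
    u,v,W=cloud(n); S=R.from_euler('z',-118.8,degrees=True); o=np.array([537.7,344.3,4])-S.apply([-36,0,0]); q=S.inv().apply(W-o)
    m=(abs(q[:,1])<14)&(abs(q[:,0]+36)<25)&(q[:,2]>105)&(q[:,2]<125); print(n,'handle top',m.sum(),q[m].mean(0).round(1) if m.any() else '')
    m=(abs(q[:,1])<50)&(abs(q[:,0])<60)&(q[:,2]>8)&(q[:,2]<30); print('low parts',m.sum(),q[m].min(0).round(0),q[m].max(0).round(0))
    tray(n,False)
    c=np.array([537.9,22.0]); ex=np.array([np.cos(np.radians(-75.94)),np.sin(np.radians(-75.94))]); 
s=ctrl.state(); print(s['tcp_pos'],s['ft_force'],s['t'])
# rings in the tub: dark blobs in top picture
p=np.load('last_top.npz')['p'].astype(np.uint8); g=cv2.cvtColor(p,cv2.COLOR_RGB2GRAY); u,v,W=cloud('top',False)
a=np.c_[(W[:,:2]-c)@ex,(W[:,:2]-c)@np.array([-ex[1],ex[0]])]
bh=cv2.morphologyEx(g,cv2.MORPH_BLACKHAT,np.ones((7,7))); m=(abs(a[:,0])<156)&(abs(a[:,1])<53)&(bh[v,u]>45)
im=np.zeros(g.shape,np.uint8); im[v[m],u[m]]=1; k,l,st,ce=cv2.connectedComponentsWithStats(im,connectivity=8)
for i in range(1,k):
    L=l[v[m],u[m]]==i; print('blob',st[i,4],a[m][L].mean(0).round(0))
E
```

```text
t: 23.6
tcp_pos: [537.4, 344.2, 78.7]
orientation: [-2.704, -1.599, -0.001]
ft_force: [-0.1, -1.2, -0.1]
finger_gap: 59.9
finger_force: 0.0
t: 24.68
tcp_pos: [608.2, 73.9, 215.2]
orientation: [2.704, 1.597, 0.003]
ft_force: [1.2, -0.2, 0.3]
finger_gap: 59.9
finger_force: 0.0
top handle top 62 [-37.    1.2 113.5]
low parts 125 [-45. -41.   9.] [27. 42. 30.]
top px [432. 227.] 74 tray [35. 10.] ext [26. 28.] z 10.0 23.0
top px [431. 241.] 77 tray [ 41. -27.] ext [26. 27.] z 10.0 22.0
tray seen 2690
side handle top 89 [-40.8  -0.8 113.5]
low parts 182 [-52. -43.   8.] [ 8. 43. 30.]
side px [315. 146.] 36 tray [32.  9.] ext [29. 27.] z 11.0 22.0
side px [326. 148.] 37 tray [ 39. -30.] ext [27. 27.] z 10.0 22.0
tray seen 695
[608.37756277  73.29967958 215.08126055] [ 0.45887814  0.56912746 -0.52740824] 24.7833
blob 74 [-60.  39.]
blob 7 [29. 50.]
blob 1 [-77.  45.]
blob 6 [152.  10.]
blob 8 [-21.  48.]
blob 13 [143. -39.]
blob 1 [155. -31.]
blob 8 [ 36. -48.]
blob 8 [-21. -47.]
blob 2 [-106.  -42.]
```

The scoop stands upright on its mat, both closures are in the tray, and all five rings are in the tub.

```bash
python3 -c "
from h import *
print(ctrl.job_done())"
```

```text
the job is handed in; nothing more can be done
None
```

The job is handed in at about 25 s: depth readings show both closures upright in the steel tray, all five rings still in the tub, and the scoop standing upright on its grey mat; the bottle, flasks and phone were never approached.

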